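# Start the pizza oven for a large pizza

### The arm

A 7-joint arm with a two-finger parallel gripper is mounted at the origin on the work surface; the furniture and walls round the work are solid. World frame = base frame: x ahead of the robot, y to its left, z up, the work surface at z = 0. Lengths are in mm, angles in rad, forces in N, time in s.
With the tool pointing down it reaches from about 350 to 900 mm from the base axis. Payload 8.1 kg.
Tool frame: the origin (TCP) lies midway between the tips of the shut fingers; the grasp point (between the pads) lies 19 mm behind it (r.pinch_z is the distance from the TCP to the grasp point, in mm); z points along the fingers, y is the line along which they close (so a half turn about z gives the same grasp; the last joint's range is limited). The gripper opens to 85 mm and grips with 20 to 120 N. Pads are 22 mm wide; open, the fingers measure 114 mm over their backs; the gripper's body (76 mm by 85 mm) begins 54 mm behind the grasp point. The pads swing forward as they close: fully open they stand 13 mm farther back than shut.
Start: joints at [-1.405, 0.434, 0.025, 1.573, -0.012, 1.134, -0.075], TCP at [166.011, 602.563, 231.323] pointing down, gripper open.
Joint ranges: [-2.62, 2.62], [-0.44, 2.09], [-1.27, 1.32], [0.08, 2.57], [-1.32, 4.46], [0.12, 2], [-2.74, 2.74]. Speed limits (rad/s): [2.22, 2.22, 3.01, 3.01, 3.14, 3.14, 3.14].

### API

Orientations are given as a rotation vector (axis times angle).
In Python, from cell import r gives the robot as it stands.
- The arm moves only by the tool jog_arm, never from a script. Its argument "rows" is one flat list of numbers, 5 for each row, row after row: the closure, from 0 (fully open) to 1 (shut), then the shift along the world's x, y, z in m, then the turn about the world's z in rad. A call has 1 to 8 rows; each row shifts and turns the commanded pose from where the row before left it; what a row does not reach is not made up. A row lasts 1/12 s, in which the tool goes at most 41.7 mm and 7.16 degrees, less where a joint would pass 70% of its speed; a pose out of reach is approached as far as the arm can. A call with a gripper value outside its range is refused whole. The fingers move at their own pace and stop on an object; the grip force is fixed at half the most. Time passes only in rows, so rows that do not move let the fingers close. It gives the time, the measured TCP pose, the force, the opening and the grip force at its end, in the units of the state.
- r.read_state(): the state, without advancing time (a new reading comes with each control period).
- r.get_image(name): name is "side" or "top" or "wrist"; returns a dict with "image" (480x640x3 uint8, blue, green, red), "camera_matrix" (3x3 intrinsics, pixels), "k1" (the pictures are not rectified: a ray, as slopes to the right and down, at radius r is drawn at 1 + k1 r^2 times it, then the intrinsics apply), "R" (3x3) and "t" (3): a world point X has camera coordinates R X + t. Camera axes: x right, y down, z forward; pixel columns grow to the right and rows downward; lengths in mm; the calibration is good to about 2 mm. A picture is of the moment at which its call begins. There is no depth.
- r.sign_off(): hands the job in; it is judged then, once.
The state is a dict: "t": time; "joint_positions": joint angles; "qvel": joint speeds; "joint_torque": joint torques, N m; "eef_pos": TCP position; "tcp_rot": TCP orientation; "ft_force": force on the tool from outside, world axes, zero at the start; "ft_torque": the same for the moment, N m; "grip_width": opening from 0.0 (shut) to 1.0 (fully open); "grasp_force": force on a finger pad.
Only numpy, scipy, OpenCV 4.12 (cv2) and the standard library are available. Lean on these libraries where they do the work, as an engineer would, in place of code of your own. Each camera call takes 0.05 s, during which the arm holds its last target. There are 200 camera calls.

### The job

Start the oven for a large pizza, only pressing with the closed fingertips: first press the raised far end of the rocker on the small switch box fully down, then press the largest of the three round keys on the control box fully down (it stays down), and last press the long start bar on the control box fully down and keep it pressed: the program finishes while still holding the bar down. Do not press the two smaller round keys, nor the keys or the bar out of turn, and leave everything else on the bench where it stands.

Things in the scene. Friction and masses are not known exactly. Their poses are not given: they have to be found in the camera images.
- switch_box: small fixed aluminium box, 110 x 80 mm, 46 mm high, with one black rocker on top; origin under its centre on the bench; its +x points away from the robot (turned up to 0.35 rad), z up. A black bezel 72 x 42 mm, 53 mm high, surrounds the rocker
- rocker_far (a point): press point on the top face of the rocker's far half (the +x end of the switch box), 19 mm from the pivot, mid-width; moves with the rocker: about 65 mm above the bench when off (raised), 57 mm when on. The rocker is 56 mm long (along the box's x) and 28 mm wide, in a shallow V, pivoted at its middle about the box's y
- rocker (a joint): rocker angle: 0 off (far end raised, near end down), 0.42 rad fully on (far end down against its stop). Needs about 2.5 N at the press point, stays where it is left
- control_box: larger fixed aluminium box, 150 mm (its x) x 220 mm (its y), grey top panel 55 mm above the bench; origin under its centre on the bench; x points away from the robot (turned up to 0.3 rad), y left, z up. The start bar lies at x = -42 mm; the three round keys stand in a row at x = +34 mm, y = -66, 0 and +66 mm, in an order that changes
- large_key_top (a point): LARGEST round black key cap, 40 mm across, in a low collar 50 mm across; point at the centre of the cap's top face. Cap tops stand 73 mm above the bench when up, 12 mm above their collars
- large_key (a joint): travel of the largest round key: 0 up, 0.007 m fully down. It goes straight down, resists with about 3 N (an end stop at 7 mm) and stays where it is left: it does not spring back
- medium_key_top (a point): middle-sized round black key cap, 29 mm across, in a low collar 39 mm across; point at the centre of the cap's top face. Cap tops stand 73 mm above the bench when up, 12 mm above their collars
- medium_key (a joint): travel of the middle-sized round key: 0 up, 0.007 m fully down. It goes straight down, resists with about 3 N (an end stop at 7 mm) and stays where it is left: it does not spring back
- small_key_top (a point): smallest round black key cap, 20 mm across, in a low collar 30 mm across; point at the centre of the cap's top face. Cap tops stand 73 mm above the bench when up, 12 mm above their collars
- small_key (a joint): travel of the smallest round key: 0 up, 0.007 m fully down. It goes straight down, resists with about 3 N (an end stop at 7 mm) and stays where it is left: it does not spring back
- start_bar_top (a point): centre of the top face of the long black start bar, 28 mm (box x) x 112 mm (box y), top 73 mm above the bench when up, in a bezel 61 mm high
- start_bar (a joint): travel of the start bar: 0 up, 0.008 m fully down (end stop). Spring: 1.6 N to start moving, 4.8 N fully down; it comes up again when released
- spice_jar_1: loose spice jar with a dark lid, 45 mm across, 105 mm high, between the two boxes; origin under its centre
- tin_2: loose low tin, 75 mm across, 58 mm high, at the back; origin under its centre
- salt_cellar: loose round wooden salt cellar, 85 mm across, 62 mm high, right of the control box; origin under its centre

How it is judged (in metres and radians):
On the way, in this order (a step that is already met when the one before it is completed fails the run):
1. the rocker is pressed fully over to on (value of joint rocker above 0.36 rad), for 0.1 s.
2. the largest round key is pressed fully down (value of joint large_key above 0.0055 m), for 0.1 s.
3. the start bar is pressed fully down (value of joint start_bar above 0.006 m), for 0.2 s.
At the end, for the whole second after the job is handed in: The rocker is on (past 0.36 of 0.42 rad), the largest round key is down (past 5.5 of 7 mm), the two smaller keys are up (within 2 mm), and the fingers are holding the start bar down (past 6 of 8 mm, with more than 1 N) (value of joint rocker above 0.36 rad and value of joint large_key above 0.0055 m and value of joint each of medium_key, small_key below 0.002 m and value of joint start_bar above 0.006 m and contact force between the fingers and control_box above 1 N); the arm keeps its last pose, push and grip.
It fails at once if one of the two smaller round keys is pressed (value of joint any of medium_key, small_key above 0.002 m).
It fails at once if the largest key is pressed before the rocker is on (value of joint large_key above 0.003 m and value of joint rocker below 0.33 rad).
It fails at once if the start bar is pressed before the largest key is down (value of joint start_bar above 0.004 m and value of joint large_key below 0.0045 m).
It fails at once if a bystander is moved or lifted (more than 15 mm) (distance of any of spice_jar_1, tin_2, salt_cellar from where it was at the start of the episode above 0.015 m).
It also fails if it takes over 43 s, if anything falls off the work surface, if the arm or the gripper's body presses on something with over 40 N, if the wrist force passes 120 N, or if a joint passes its speed limit or range.

## Working session

There is one attempt and no reset: what is moved stays moved. The work goes in short steps, Python scripts to look and compute and a tool call to move; the robot and the scene stay as the last step left them, time stands still between calls to the robot, and variables do not carry over. Pictures are saved under pics/ and viewed, at most 10 in all, crops included, and the job is handed in when it is done.

Besides the shell and the picture viewer there is one more tool, called after "Emit:" as name(argument=value, ...) on one line, values as JSON. jog_arm: Moves the arm, as the interface text tells. Its arguments: {"type":"object","properties":{"rows":{"type":"array","items":{"type":"number"}}},"required":["rows"]}

```bash
mkdir -p pics; cat > h.py <<'E'
import numpy as np, cv2
from cell import r
def ray(c,u,v):
    K=c["camera_matrix"]; p=np.array([(u-K[0][2])/K[0][0],(v-K[1][2])/K[1][1]]); q=p.copy()
    for _ in range(20): q=p/(1+c["k1"]*(q@q))
    R=np.array(c["R"]); t=np.array(c["t"]); return -R.T@t, R.T@np.array([q[0],q[1],1])
def onz(c,u,v,z):
    o,d=ray(c,u,v); return (o+d*(z-o[2])/d[2]).round(1)
E
python3 - <<'E'
from h import *
for n in("top","side"):
    c=r.get_image(n); cv2.imwrite(f"pics/{n}0.png",c["image"]); print(n,onz(c,320,240,0),ray(c,320,240)[0])
s=r.read_state();print(s["t"],s["eef_pos"],s["tcp_rot"],s["ft_force"])
E
```

```text
top [561.2 -24.    0. ] [429.08303543 -14.62845404 998.10020201]
side [ 610.9 -119.     0. ] [324.67017517 755.03184806 540.85551794]
0.1 [165.9300703  602.11754284 230.63119542] [-4.21028846e-01 -3.11323174e+00  2.17219974e-03] [-1.03023941  0.66943814 -0.83136262]
```

View pics/top0.png

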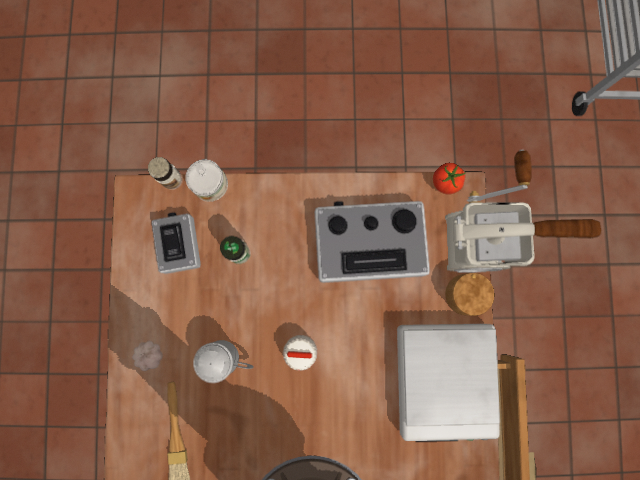

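View pics/side0.png

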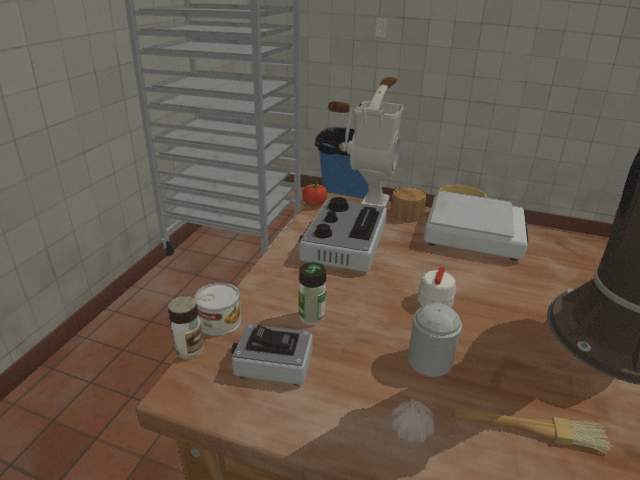

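The top view shows the switch box at about (173,241) and the control box at about (372,241). The largest key is at (404,220), on the right; the medium key is at (338,225), the small key at (371,223) and the bar at (374,261). I'll measure them by dark blobs.

```bash
cat > m.py <<'E'
from h import *
c=r.get_image("top"); im=c["image"]
g=cv2.cvtColor(im,cv2.COLOR_BGR2GRAY); m=(g<70).astype(np.uint8)
n,l,st,ce=cv2.connectedComponentsWithStats(m)
for i in range(1,n):
    x,y,w,h,a=st[i]
    if a<60 or not(140<x<440 and 190<y<285): continue
    ct=cv2.findContours((l==i).astype(np.uint8),cv2.RETR_EXTERNAL,cv2.CHAIN_APPROX_NONE)[0][0]
    P=np.array([onz(c,*p[0],61)[:2] for p in ct],np.float32)
    print(ce[i].round(1),a,"minrect@61",cv2.minAreaRect(P),"circ",cv2.minEnclosingCircle(P)[1])
hsv=cv2.cvtColor(im,cv2.COLOR_BGR2HSV)
for (x0,y0,x1,y1),z in (((145,200,205,275),46),((310,190,435,285),55)):
    mm=np.zeros_like(g); sub=((hsv[...,1]<50)&(g>85))[y0:y1,x0:x1]; mm[y0:y1,x0:x1]=sub
    ct=max(cv2.findContours(mm,cv2.RETR_EXTERNAL,cv2.CHAIN_APPROX_NONE)[0],key=cv2.contourArea)
    P=np.array([onz(c,*p[0],z)[:2] for p in ct],np.float32); print("box",cv2.minAreaRect(P))
a=cv2.resize(im[205:275,145:205],None,fx=6,fy=6,interpolation=2); b=cv2.resize(im[195:285,310:435],None,fx=4,fy=4,interpolation=2)
o=np.zeros((430,800,3),np.uint8); o[:420,:300]=a[:420,:300]; o[:360,300:800]=b[:, :500]; cv2.imwrite("pics/crop.png",o)
E
python3 m.py
```

```text
[403.5 220.6] 472 minrect@61 ((589.8876953125, -188.08456420898438), (48.307281494140625, 46.86375427246094), 62.27153778076172) circ 25.00054931640625
[337.2 224.7] 289 minrect@61 ((583.0376586914062, -57.57579803466797), (36.28147888183594, 35.09117889404297), 44.27495574951172) circ 19.27705955505371
[370.5 222.6] 162 minrect@61 ((586.8250122070312, -123.04938507080078), (25.649471282958984, 26.104318618774414), 88.56781005859375) circ 14.452059745788574
[172.3 241.9] 724 minrect@61 ((553.001220703125, 266.58538818359375), (72.86750030517578, 42.54146957397461), 9.830888748168945) circ 40.575748443603516
[232.  247.6] 372 minrect@61 ((540.1500244140625, 148.64999389648438), (47.099998474121094, 45.29998779296875), 90.0) circ 24.849727630615234
[373.3 260.8] 1311 minrect@61 ((511.47625732421875, -126.87257385253906), (42.46388244628906, 126.37411499023438), 2.8803703784942627) circ 65.07459259033203
box ((551.5377197265625, 264.7588806152344), (111.24163055419922, 84.60372924804688), 9.888954162597656)
box ((551.3521118164062, -124.511962890625), (149.88462829589844, 218.0716552734375), 2.927035331726074)
```

View pics/crop.png

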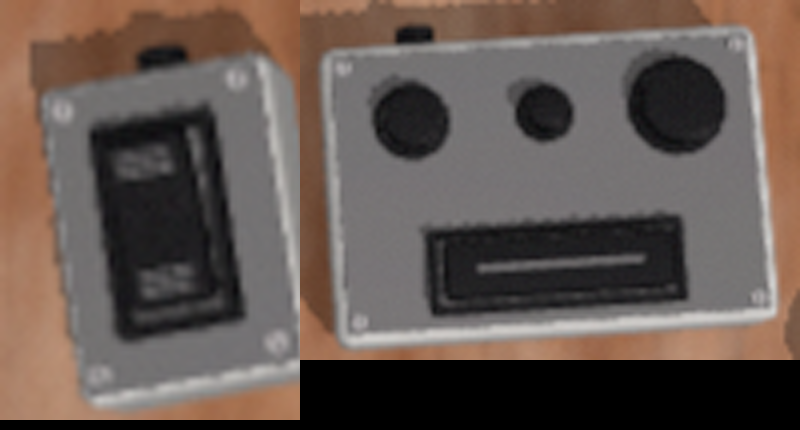

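Sizes and spacings agree with the given ones. The estimates are rocker_far (572,271), large key (589,-188) and bar (510,-127), with yaws +0.17 and +0.05. I'm closing the gripper and moving toward the rocker.

Emit:
jog_arm(rows=[1, 0.031, -0.025, 0, 0.11, 1, 0.031, -0.025, 0, 0.11, 1, 0.031, -0.025, 0, 0.11, 1, 0.031, -0.025, 0, 0.11, 1, 0.031, -0.025, 0, 0, 1, 0.031, -0.025, 0, 0, 1, 0.031, -0.025, 0, 0, 1, 0.031, -0.025, 0, 0])

```text
t: 0.82
eef_pos: [415.2, 400.9, 231.3]
tcp_rot: [0.268, -3.13, 0.0]
ft_force: [-0.2, 1.0, 0.5]
grip_width: 0.003
grasp_force: 0.0
```

```bash
python3 - <<'E'
from h import *
c=r.get_image("side"); t=r.get_image("top")
cv2.imwrite("pics/g.png",cv2.resize(c["image"][90:230,290:450],None,fx=4,fy=4))
K=np.array(c["camera_matrix"])
for z in (0,60,100,150,200,250,300):
    out=[]
    for u,v in((448,240),(457,215),(450,268)):
        p=onz(t,u,v,z); q=np.array(c["R"])@p+np.array(c["t"]); q=q[:2]/q[2]; q=q*(1+c["k1"]*(q@q))
        out.append((p[:2].tolist(),(K[:2,:2]@q+K[:2,2]).round().tolist()))
    print(z,out)
E
```

```text
0 [([558.5, -291.7], [361.0, 212.0]), ([611.5, -313.3], [344.0, 205.0]), ([499.9, -293.3], [384.0, 215.0])]
60 [([550.8, -275.1], [364.0, 193.0]), ([600.5, -295.3], [347.0, 187.0]), ([495.6, -276.6], [386.0, 197.0])]
100 [([545.6, -263.9], [366.0, 180.0]), ([593.2, -283.4], [349.0, 174.0]), ([492.8, -265.4], [388.0, 183.0])]
150 [([539.1, -250.1], [369.0, 163.0]), ([584.1, -268.4], [352.0, 158.0]), ([489.2, -251.5], [390.0, 166.0])]
200 [([532.6, -236.2], [372.0, 144.0]), ([574.9, -253.4], [356.0, 140.0]), ([485.7, -237.5], [393.0, 147.0])]
250 [([526.1, -222.3], [375.0, 125.0]), ([565.8, -238.5], [359.0, 121.0]), ([482.1, -223.5], [395.0, 127.0])]
300 [([519.6, -208.4], [378.0, 103.0]), ([556.6, -223.5], [363.0, 100.0]), ([478.6, -209.6], [398.0, 105.0])]
```

View pics/g.png

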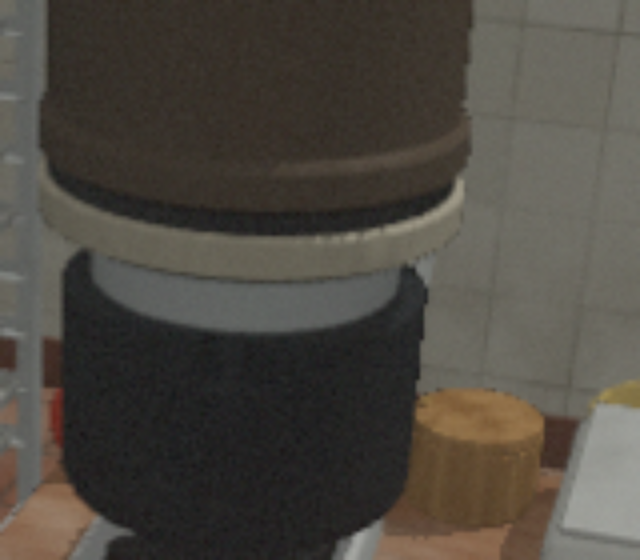

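The arm blocks that side view, but the ray numbers suggest the grinder hopper may stand near the largest key. I'll check it in the first pictures.

```bash
python3 - <<'E'
import cv2,numpy as np
s=cv2.imread("pics/side0.png")[70:220,320:420]; t=cv2.imread("pics/top0.png")[185:285,390:490]
o=np.zeros((600,800,3),np.uint8); o[:600,:400]=cv2.resize(s,None,fx=4,fy=4,interpolation=2); o[:400,400:]=cv2.resize(t,None,fx=4,fy=4,interpolation=2)
cv2.imwrite("pics/g2.png",o)
E
```

```text
(no output)
```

View pics/g2.png

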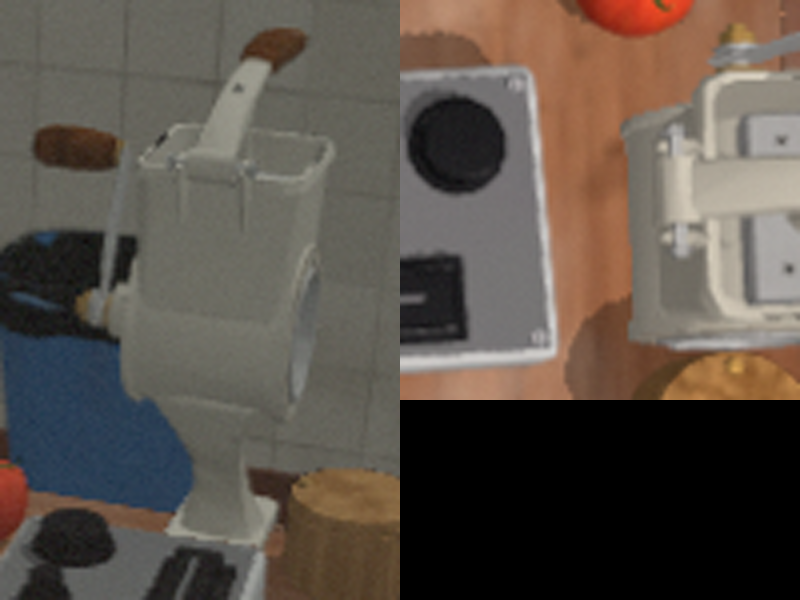

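The grinder's drum and hinge reach y of about -220 to -245, at x no more than about 575 and z 150–300. I'll press the large key slightly inboard and toward the back, around (597,-176), to stay clear of it. Continuing to the rocker.

Emit:
jog_arm(rows=[1, 0.031, -0.026, 0, 0, 1, 0.031, -0.026, 0, 0, 1, 0.031, -0.026, 0, 0, 1, 0.031, -0.026, 0, 0, 1, 0.032, -0.026, -0.01, 0, 1, 0, 0, -0.04, 0, 1, 0, 0, -0.04, 0, 1, 0, 0, -0.04, 0])

```text
t: 1.58
eef_pos: [570.2, 272.4, 100.3]
tcp_rot: [-0.265, 3.129, 0.001]
ft_force: [0.8, 1.7, -0.9]
grip_width: 0.001
grasp_force: 0.0
```

Emit:
jog_arm(rows=[1, 0, 0, -0.018, 0, 1, 0, 0, 0, 0])

```text
t: 1.75
eef_pos: [566.1, 271.5, 78.3]
tcp_rot: [0.268, -3.122, 0.006]
ft_force: [-0.8, -0.4, 0.3]
grip_width: -0.004
grasp_force: 0.0
```

```bash
python3 - <<'E'
from h import *
o=np.zeros((480,800,3),np.uint8)
a=r.get_image("side")["image"][290:410,200:340]; b=r.get_image("top")["image"][190:290,130:230]
o[:480,:400]=cv2.resize(a,(400,343)).repeat(1,0) if 0 else cv2.resize(a,(400,480)); o[:400,400:]=cv2.resize(b,(400,400)); cv2.imwrite("pics/r1.png",o)
E
```

```text
(no output)
```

View pics/r1.png

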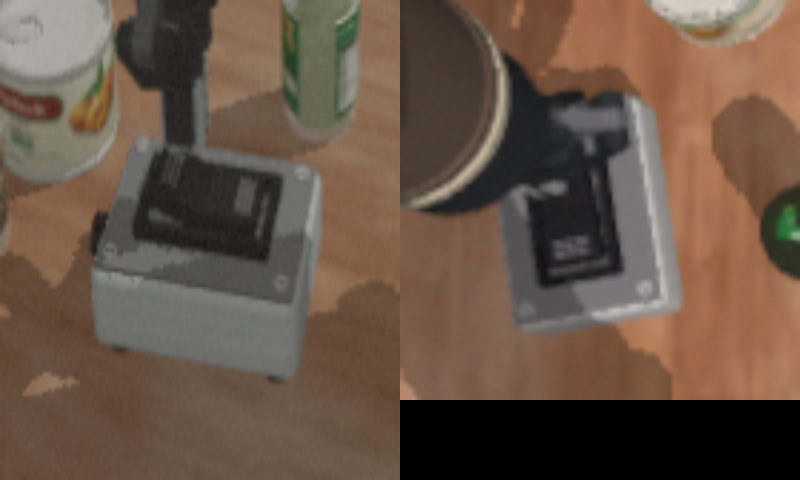

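The fingertips hang over the far end of the rocker. I'll project the measured TCP into both views to check the lateral offset.

```bash
python3 - <<'E'
from h import *
s=r.read_state(); print(s["eef_pos"],s["ft_force"])
for n,(x0,y0,sx,sy,ox) in (("side",(200,290,400/140,4,0)),("top",(130,190,4,4,400))):
    c=r.get_image(n);K=np.array(c["camera_matrix"])
    for X in (s["eef_pos"],[572,271,65],[553,267.5,57],[553,267.5,46]):
        q=np.array(c["R"])@np.array(X)+np.array(c["t"]); q=q[:2]/q[2]; q=q*(1+c["k1"]*(q@q)); p=K[:2,:2]@q+K[:2,2]
        print(n,np.round(p,1),"crop",round((p[0]-x0)*sx+ox),round((p[1]-y0)*sy))
E
```

```text
[569.28299889 273.14007418  83.47393977] [ 1.182099   -0.01025866  1.67599666]
side [262.3 322.1] crop 178 128
side [261.8 330.3] crop 177 161
side [274.5 335.8] crop 213 183
side [274.8 341.2] crop 214 205
top [165.7 231.7] crop 543 167
top [169.7 231.7] crop 559 167
top [172.4 241.8] crop 569 207
top [174.  242.5] crop 576 210
```

The projected TCP agrees with the picture: the near edge of the tip shows slightly lower, as it should. Pressing the rocker gradually.

Emit:
jog_arm(rows=[1, 0.002, -0.002, -0.01, 0, 1, 0, 0, -0.004, 0, 1, 0, 0, -0.004, 0, 1, 0, 0, -0.004, 0, 1, 0, 0, -0.004, 0, 1, 0, 0, 0, 0, 1, 0, 0, 0, 0])

```text
t: 2.53
eef_pos: [571.7, 271.1, 57.5]
tcp_rot: [-0.268, 3.13, 0.0]
ft_force: [1.5, 0.3, 2.8]
grip_width: 0.0
grasp_force: 1.0
```

Emit:
jog_arm(rows=[1, 0, 0, -0.002, 0, 1, 0, 0, -0.002, 0, 1, 0, 0, 0, 0, 1, 0, 0, 0, 0])

```text
t: 2.87
eef_pos: [571.9, 271.3, 56.7]
tcp_rot: [-0.268, 3.129, 0.002]
ft_force: [-8.1, -3.7, 32.7]
grip_width: -0.002
grasp_force: 16.2
```

It hit the hard stop at z of about 57 with 33 N, so the rocker is fully over. I'm lifting and heading for the key.

Emit:
jog_arm(rows=[1, 0, 0, 0.04, 0, 1, 0, 0, 0.04, 0, 1, 0, 0, 0.04, 0, 1, 0.002, -0.037, 0, -0.03, 1, 0.002, -0.037, 0, -0.03, 1, 0.002, -0.037, 0, -0.03, 1, 0.002, -0.037, 0, -0.03, 1, 0.002, -0.037, 0, 0])

```text
t: 3.53
eef_pos: [580.6, 84.6, 173.2]
tcp_rot: [0.078, -3.14, -0.0]
ft_force: [0.2, -0.4, 0.0]
grip_width: -0.001
grasp_force: 0.0
```

Emit:
jog_arm(rows=[1, 0.002, -0.037, 0, 0, 1, 0.002, -0.037, 0, 0, 1, 0.002, -0.037, 0, 0, 1, 0.002, -0.037, 0, 0, 1, 0.003, -0.037, 0, 0, 1, 0, 0, 0, 0])

```text
t: 4.03
eef_pos: [591.2, -109.0, 173.4]
tcp_rot: [0.064, -3.14, 0.008]
ft_force: [-0.2, -1.6, -0.1]
grip_width: -0.003
grasp_force: 0.0
```

```bash
python3 - <<'E'
from h import *
o=np.zeros((480,800,3),np.uint8)
a=r.get_image("side")["image"][310:390,220:320]; b=r.get_image("side")["image"][60:260,250:450]
o[:320,:400]=cv2.resize(a,(400,320)); o[:400,400:]=cv2.resize(b,(400,400)); cv2.imwrite("pics/r2.png",o)
E
```

```text
(no output)
```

View pics/r2.png

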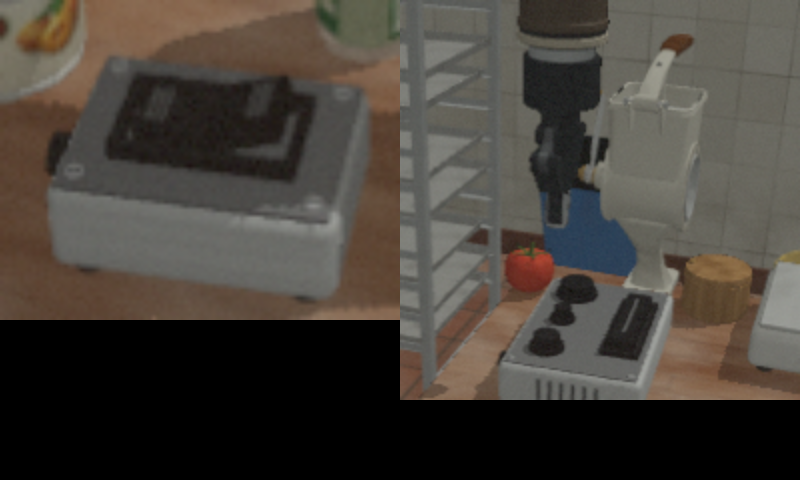

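The rocker is on: its far (left) end is down and its near end raised. I'll triangulate the grinder's hinge before going down.

```bash
python3 - <<'E'
from h import *
t=r.get_image("top"); s=r.get_image("side")
def tri(a,b):
    o,d=ray(t,*a);p,e=ray(s,*b); k=np.linalg.lstsq(np.c_[d,-e],p-o,rcond=None)[0]; A,B=o+k[0]*d,p+k[1]*e; print(((A+B)/2).round(),np.linalg.norm(A-B).round(1))
tri((457,219),(364,111)); tri((459,245),(382,112)); tri((464,206),(355,110)); tri((447,217),(350,160)); tri((448,269),(392,172))
S=r.read_state(); print(S["eef_pos"],S["tcp_rot"],S["ft_force"],S["t"])
E
```

```text
[ 555. -231.  274.] 1.0
[ 515. -231.  277.] 0.3
[ 577. -244.  271.] 1.6
[ 582. -250.  151.] 3.9
[ 486. -252.  135.] 4.8
[592.09815351 -97.69574476 173.08528523] [ 8.17964157e-02 -3.13956187e+00 -1.69059167e-03] [-0.57111483  0.15111247 -0.37046415] 4.2333
```

Hinge at (555,-231,274) and drum at y of about -250. Pressing at (596,-178) leaves about 68 mm to the axis, so I'm approaching.

Emit:
jog_arm(rows=[1, 0.002, -0.03, 0, 0, 1, 0.001, -0.03, 0, 0, 1, 0.001, -0.02, -0.01, 0, 1, 0, 0, -0.025, 0, 1, 0, 0, -0.025, 0, 1, 0, 0, -0.02, 0, 1, 0, 0, 0, 0, 1, 0, 0, 0, 0])

```text
t: 4.9
eef_pos: [596.0, -177.0, 92.8]
tcp_rot: [0.084, -3.138, -0.002]
ft_force: [0.5, -0.5, 0.0]
grip_width: 0.002
grasp_force: 0.0
```

Clear, with no contact force. Pressing down; the cap should be met at 73 and stop at 66.

Emit:
jog_arm(rows=[1, 0, 0, -0.01, 0, 1, 0, 0, -0.006, 0, 1, 0, 0, -0.003, 0, 1, 0, 0, -0.003, 0, 1, 0, 0, -0.003, 0, 1, 0, 0, -0.002, 0, 1, 0, 0, 0, 0, 1, 0, 0, 0, 0])

```text
t: 5.57
eef_pos: [596.5, -179.2, 66.5]
tcp_rot: [-0.08, 3.14, -0.0]
ft_force: [-0.1, 0.0, 0.1]
grip_width: -0.003
grasp_force: 0.0
```

Emit:
jog_arm(rows=[1, 0, 0, -0.002, 0, 1, 0, 0, -0.002, 0, 1, 0, 0, 0, 0, 1, 0, 0, 0, 0])

```text
t: 5.9
eef_pos: [596.9, -179.3, 65.8]
tcp_rot: [-0.079, 3.139, 0.0]
ft_force: [-10.7, 4.0, 32.0]
grip_width: -0.005
grasp_force: 16.2
```

Stopped at 65.8 with 32 N, so the key is down. Lifting and moving over the bar, +y first to stay clear of the grinder.

Emit:
jog_arm(rows=[1, 0, 0, 0.025, 0, 1, 0, 0, 0.025, 0, 1, -0.014, 0.03, 0, 0, 1, -0.024, 0.022, 0, 0, 1, -0.024, 0, 0, 0, 1, -0.024, 0, -0.01, 0, 1, 0, 0, -0.01, 0, 1, 0, 0, 0, 0])

```text
t: 6.57
eef_pos: [508.6, -127.0, 91.4]
tcp_rot: [0.079, -3.138, -0.001]
ft_force: [-0.1, -0.4, -0.1]
grip_width: -0.0
grasp_force: 0.0
```

```bash
python3 - <<'E'
from h import *
c=r.get_image("side"); o=np.zeros((480,800,3),np.uint8)
o=cv2.resize(c["image"][150:270,280:440],(800,600),interpolation=2); cv2.imwrite("pics/k.png",o)
s=r.read_state(); print(s["eef_pos"],s["ft_force"],s["t"])
E
```

```text
[ 510.10679872 -127.12529187   92.14883725] [0.21572532 0.18003369 0.58668922] 6.6167
```

View pics/k.png

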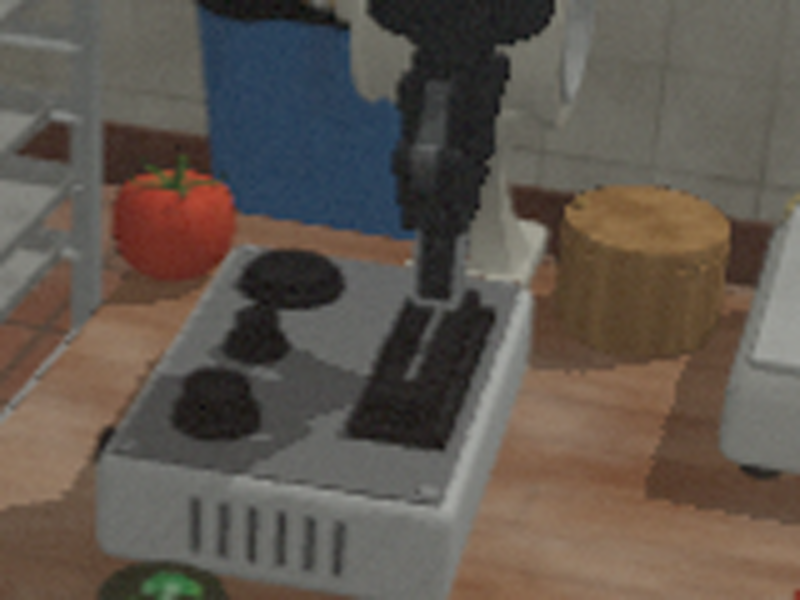

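The largest key, around (290,280), is visibly lower, the two smaller keys are up, and the fingertips are over the bar. Pressing the bar.

Emit:
jog_arm(rows=[1, 0, 0, -0.01, 0, 1, 0, 0, -0.006, 0, 1, 0, 0, -0.004, 0, 1, 0, 0, -0.004, 0, 1, 0, 0, -0.003, 0, 1, 0, 0, -0.002, 0, 1, 0, 0, 0, 0, 1, 0, 0, 0, 0])

```text
t: 7.28
eef_pos: [511.1, -127.1, 64.9]
tcp_rot: [-0.08, 3.139, 0.0]
ft_force: [-4.6, 1.9, 20.1]
grip_width: -0.001
grasp_force: 10.2
```

Emit:
jog_arm(rows=[1, 0, 0, 0, 0, 1, 0, 0, 0, 0, 1, 0, 0, 0, 0, 1, 0, 0, 0, 0, 1, 0, 0, 0, 0, 1, 0, 0, 0, 0])

```text
t: 7.78
eef_pos: [511.1, -127.1, 64.9]
tcp_rot: [-0.08, 3.139, 0.0]
ft_force: [-4.8, 0.3, 20.8]
grip_width: 0.001
grasp_force: 10.1
```

```bash
python3 -c "
from cell import r
s=r.read_state(); print(s['eef_pos'],s['ft_force']); print(r.sign_off())"
```

```text
[ 511.1161944  -127.07815734   64.86560491] [-4.84897099  0.29159753 20.76016951]
the job is handed in; nothing more can be done
None
```

I pressed the rocker on and the largest key down, then handed the job in at about 7.8 s with the fingers holding the start bar on its stop at about 21 N; no verdict came back.

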